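# Pop the kiln controller's hatch and reset the tripped breaker

### The arm

A 6-joint arm with a two-finger parallel gripper is mounted at the origin on a cart in front of the work surface, level with it; the furniture and walls round the work are solid. World frame = base frame: x ahead of the robot, y to its left, z up, the work surface at z = 0. Lengths are in m, angles in rad, forces in N, time in s.
With the tool pointing down it reaches from about 0.25 to 0.775 m from the base axis. Payload 4 kg.
Tool frame: the origin (TCP) lies midway between the tips of the shut fingers; the grasp point (between the pads) lies 19 mm behind it; z points along the fingers, y is the line along which they close (so a half turn about z gives the same grasp; the last joint's range is limited). The gripper opens to 94 mm and grips with 3 to 60 N. Pads are 16 mm wide; open, the fingers measure 119 mm over their backs; the gripper's body (75 mm by 177 mm) begins 78 mm behind the grasp point.
Start: joints at [1.198, 0.087, 1.371, -0, 1.684, -0.103], TCP at [0.147, 0.53, 0.206] pointing down, gripper open.
Joint ranges: [-3.1, 3.1], [-0.76, 2.03], [0.27, 2.55], [-1.08, 4.22], [0.17, 2.65], [-2.57, 2.57]. Speed limits (rad/s): [2.79, 2.79, 3.14, 3.14, 3.14, 3.14].

### API

Orientations are given as [roll, pitch, yaw] about the fixed x, y, z axes, in that order (R = Rz(yaw) Ry(pitch) Rx(roll)).
In Python, from bench import sensors, eyes, job gives the robot as it stands.
- The arm moves only by the tool arm_command, never from a script. Its argument "series" is a list of rows, each a list of 7 numbers: the opening, from 0 (shut) to 1 (fully open), then the shift along the tool's x, y, z in cm, then the turn, a rotation vector about the tool's x, y, z in rad. In form: [[fingers, dx, dy, dz, wx, wy, wz], ...]. A call has 1 to 20 rows; each row shifts and turns the commanded pose from where the row before left it, along the tool's axes as they then stand; what a row does not reach is not made up. A row lasts 1/10 s, in which the tool goes at most 50 mm and 8.59 degrees, less where a joint would pass 70% of its speed; a pose out of reach is approached as far as the arm can. A call with a gripper value outside its range is refused whole. The fingers move at their own pace and stop on an object; the grip force is fixed at half the most. Time passes only in rows, so rows that do not move let the fingers close. It gives the time, the measured TCP pose, the force and the opening at its end, in the units of the state.
- sensors.get_obs(): the state, without advancing time (a new reading comes with each control period).
- eyes.snapshot(name): name is "scene" or "top"; returns the picture (400x640x3 uint8, blue, green, red); there is no depth.
- eyes.get_calibration(name): a dict with "mtx" (3x3 intrinsics, pixels), "k1" (the pictures are not rectified: a ray, as slopes to the right and down, at radius r is drawn at 1 + k1 r^2 times it, then the intrinsics apply), "R" (3x3) and "t" (3): a world point X has camera coordinates R X + t. Camera axes: x right, y down, z forward; pixel columns grow to the right and rows downward; lengths in m; the calibration is good to about 2 mm. A picture is of the moment at which its call begins. get_calibration takes no time and is no camera call.
- job.close_job(): hands the job in, once; it reports no verdict.
The state is a dict: "time": time; "joint_positions": joint angles; "qvel": joint speeds; "joint_torque": joint torques, N m; "tool_pos": TCP position; "ee_rot": TCP orientation; "wrist_force": force on the tool from outside, world axes, zero at the start; "wrist_torque": the same for the moment, N m; "width": finger opening in m.
Only numpy, scipy, OpenCV 4.12 (cv2) and the standard library are available. Lean on these libraries where they do the work, as an engineer would, in place of code of your own. Each camera call takes 0.05 s, during which the arm holds its last target. There are 200 camera calls.

### The job

One of the three breakers under the hatch of the kiln controller has tripped. With the fingertips press the hatch's front edge down until the push-push latch lets go, take your hand right away and see for a good second that the hatch stays open by itself, then reach in and push the tripped breaker's toggle - the one that leans towards the front - back over to the on side. Leave the hatch standing open and the other two breakers on, and do not disturb the things lying round about.

Things in the scene. Friction and masses are not known exactly. Their poses are not given: they have to be found in the camera images.
- controller: kiln controller: dark green steel case, 170 mm deep (x), 230 mm wide (y), 85 mm high, fixed on the bench. Origin: centre of its underside, on the bench; x points to its back, y to its left (seen from the front), z up. In its top, to the left, is the grey hatch; to the right a black panel with a display and a knob (top of the knob 101 mm above the bench)
- hatch (a joint): angle of the hatch (rad): 0 shut and latched, flush with the top of the case; -0.042 pressed in to the stop (front edge 4.7 mm down); 1.95 fully open. Push-push latch: press the front edge down 3 mm or more (about 2 N, then a hard stop) and let go; a damped spring then opens it fully within 1.5 s and holds it open. If pushed shut again it latches again
- hatch_press (a point): point on the top face of the hatch where it is pressed: middle of its width, 10 mm from its front edge, among four low ribs, 85 mm above the bench when shut; moves with the hatch. The hatch is a grey plastic plate 111 x 111 x 5 mm
- hatch_hinge (a point): middle of the hatch's hinge, along its far edge: x = 46, y = 35, z = 82.5 mm in the controller's frame, axis along the controller's y. Fully open the hatch stands up from here, leaning back 0.38 rad: its edge is then 187 mm above the bench and 41 mm further back
- recess (a point): point on the floor of the recess under the hatch, 50 mm above the bench: x = 0, y = 35 mm in the controller's frame. From here the recess reaches 46 mm back, 57 mm to either side and 48 mm to the front, where a grey ledge 20 mm wide (top 74 mm above the bench) holds the latch
- toggle_a (a joint): angle (rad) of the black toggle of breaker_a (off: the tripped one at the start): 0 off, leaning 0.5 rad from upright to the controller's front; 1.0 on, leaning as far to its back. Level axle along the controller's y, 6 mm above the origin of breaker_a. It snaps over the middle by itself to the nearer end and stays there; turning it takes under 1.5 N
- toggle_b (a joint): angle (rad) of the black toggle of breaker_b (on at the start): 0 off, leaning 0.5 rad from upright to the controller's front; 1.0 on, leaning as far to its back. Level axle along the controller's y, 6 mm above the origin of breaker_b. It snaps over the middle by itself to the nearer end and stays there; turning it takes under 1.5 N
- toggle_c (a joint): angle (rad) of the black toggle of breaker_c (on at the start): 0 off, leaning 0.5 rad from upright to the controller's front; 1.0 on, leaning as far to its back. Level axle along the controller's y, 6 mm above the origin of breaker_c. It snaps over the middle by itself to the nearer end and stays there; turning it takes under 1.5 N
- toggle_a_tip (a point): middle of the free end of the toggle of breaker_a, 20.5 mm from its axle; the toggle is a black plastic bar 8.5 mm wide (along the controller's y) and 4.5 to 6 mm thick, which stands about 16 mm out of the white nose of its breaker. The point moves with the toggle
- toggle_b_tip (a point): middle of the free end of the toggle of breaker_b, 20.5 mm from its axle; the toggle is a black plastic bar 8.5 mm wide (along the controller's y) and 4.5 to 6 mm thick, which stands about 16 mm out of the white nose of its breaker. The point moves with the toggle
- toggle_c_tip (a point): middle of the free end of the toggle of breaker_c, 20.5 mm from its axle; the toggle is a black plastic bar 8.5 mm wide (along the controller's y) and 4.5 to 6 mm thick, which stands about 16 mm out of the white nose of its breaker. The point moves with the toggle
- breaker_a: white miniature circuit breaker, 17.4 mm wide, fixed under the hatch beside two like it (17.8 mm apart; their order varies). Origin: centre of its underside, on the recess's floor 50 mm above the bench; axes as the controller's. Its nose, 45 mm long along x, has its flat top 8 mm above the origin; the toggle stands out of the middle of it
- breaker_b: white miniature circuit breaker, 17.4 mm wide, fixed under the hatch beside two like it (17.8 mm apart; their order varies). Origin: centre of its underside, on the recess's floor 50 mm above the bench; axes as the controller's. Its nose, 45 mm long along x, has its flat top 8 mm above the origin; the toggle stands out of the middle of it
- breaker_c: white miniature circuit breaker, 17.4 mm wide, fixed under the hatch beside two like it (17.8 mm apart; their order varies). Origin: centre of its underside, on the recess's floor 50 mm above the bench; axes as the controller's. Its nose, 45 mm long along x, has its flat top 8 mm above the origin; the toggle stands out of the middle of it
- tweezers: loose steel tweezers with a red end, 158 x 17 x 8 mm, lying in front of the controller; leave alone. Origin: centre of the underside
- pliers: loose long-nose pliers with yellow and black grips, 162 x 57 x 15 mm, lying further left at the far end of the white board; leave alone. Origin: centre of the underside
- timer: loose white kitchen timer, 62 x 68 x 22 mm, on the white board to the left; leave alone. Origin: centre of the underside
- copper_cup: loose shallow copper bowl, 57 mm across, 25 mm high, on the white board to the left; leave alone. Origin: centre of the underside
- trivet: loose three-legged wire trivet, 67 x 59 x 28 mm, behind the controller to the left; leave alone. Origin: centre of the underside
- spray: loose small green spray bottle with a white pump cap, 33 mm across, 97 mm high, standing by the right side of the controller; leave alone. Origin: centre of the underside

How it is judged:
By the outcome, as a careful person would: the job done as asked, in the order asked, and still so for the second after the job is handed in, with the robot touching nothing.
It also fails if it takes over 40 s, if anything falls off the work surface, if the arm or the gripper's body presses on something with over 40 N, if the wrist force passes 120 N, or if a joint passes its speed limit or range.

## Working session

There is one attempt and no reset: what is moved stays moved. The work goes in short steps, Python scripts to look and compute and a tool call to move; the robot and the scene stay as the last step left them, time stands still between calls to the robot, and variables do not carry over. Pictures are saved under pics/ and viewed, on a budget of 10 in all, crops included, one or two more only if the job needs it, and the job is handed in when it is done.

Besides the shell and the picture viewer there is one more tool, called after "Request:" by a JSON object that holds its "fn" and its "kwargs", one argument or row to a line. arm_command: Moves the arm, as the interface text tells. Its arguments: {"type":"object","properties":{"series":{"type":"array","items":{"type":"array","items":{"type":"number"}}}},"required":["series"]}

```bash
mkdir -p pics
cat > h.py <<'E'
import numpy as np, cv2
from bench import sensors, eyes, job
def ray(name,u,v):
    c=eyes.get_calibration(name);K=np.array(c["mtx"]);R=np.array(c["R"]);t=np.array(c["t"]).ravel()
    p=cv2.undistortPoints(np.array([[[u,v]]],float),K,np.array([c["k1"],0,0,0,0.]))[0,0]
    # same radial model as OpenCV: distorted = x(1+k1 r^2)
    return -R.T@t, R.T@np.array([p[0],p[1],1])
def onz(name,u,v,z):
    o,d=ray(name,u,v); return o+d*(z-o[2])/d[2]
def proj(name,X):
    c=eyes.get_calibration(name)
    return cv2.projectPoints(np.array(X,float).reshape(-1,1,3),cv2.Rodrigues(np.array(c["R"],float))[0],np.array(c["t"],float).ravel(),np.array(c["mtx"],float),np.array([c["k1"],0,0,0,0.]))[0].reshape(-1,2)
E
python3 - <<'E'
from h import *
for n in("scene","top"):
    cv2.imwrite(f"pics/{n}0.png",eyes.snapshot(n)); o,d=ray(n,320,200); print(n,o,d)
print(sensors.get_obs())
E
```

```text
scene [-0.05520267 -0.74394526  0.72402542] [ 0.44917934  0.71457558 -0.53631513]
top [0.382306   0.16001771 1.20551608] [ 0.12441047  0.02019203 -0.99214623]
{'time': 0.1, 'joint_positions': array([ 1.19788365e+00,  8.79144455e-02,  1.37207101e+00, -2.66942455e-05,
        1.68362666e+00, -1.03092835e-01]), 'qvel': array([ 0.00012022, -0.00150303, -0.00421042, -0.00067195,  0.00038233,
        0.00019141]), 'joint_torque': array([ 1.42990488e-03, -3.41251838e+01, -3.03301370e+01,  7.18897604e-02,
        3.04718118e-02, -8.77025855e-05]), 'tool_pos': array([0.14643583, 0.52963603, 0.2044193 ]), 'ee_rot': array([-3.13958118e+00, -1.81433552e-04,  2.87176965e+00]), 'wrist_force': array([-0.63724028,  0.20123622,  0.96494126]), 'wrist_torque': array([-0.08933879, -0.00175344, -0.00542098]), 'width': 0.09407461652514858}
```

View pics/scene0.png

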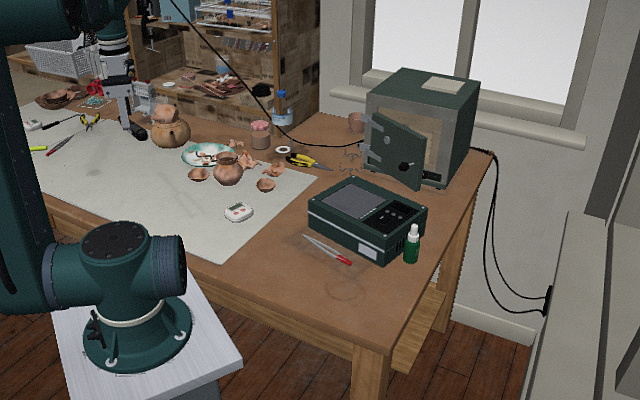

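View pics/top0.png

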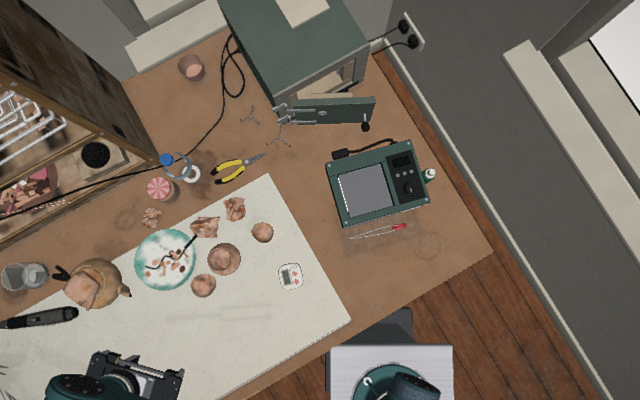

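The scene view shows the controller at about (367,220), with its hatch on the left. In the top view the case spans (326–428, 140–228), the grey hatch is around (366,192), the tweezers around (378,231), and the spray at (430,174). Next I'll measure the hatch outline.

Run:
```python
from h import *
im=cv2.imread("pics/top0.png"); x0,y0,s=310,125,6
c=im[y0:y0+115,x0:x0+130]
cv2.imwrite("pics/crop1.png",cv2.resize(c,None,fx=s,fy=s,interpolation=cv2.INTER_CUBIC))
hsv=cv2.cvtColor(im,cv2.COLOR_BGR2HSV)
print(hsv[192,366],hsv[222,380],hsv[150,360])
m=((hsv[...,1]<60)&(hsv[...,2]>80)&(hsv[...,2]<170)).astype(np.uint8); m[:130]=0;m[240:]=0;m[:,:315]=0;m[:,400:]=0
m=cv2.morphologyEx(m,cv2.MORPH_OPEN,np.ones((3,3)))
k=max(cv2.findContours(m,0,2)[0],key=cv2.contourArea); r=cv2.minAreaRect(k); print(cv2.contourArea(k),r)
b=cv2.boxPoints(r); P=np.array([onz("top",u,v,.085) for u,v in b]); print(b,P,P.mean(0)); print([np.linalg.norm(P[i]-P[i-1]) for i in range(4)])
```

```text
[107  15 118] [ 14  77 133] [98 51 20]
1859.0 ((365.652099609375, 192.2461700439453), (48.23416519165039, 44.36180114746094), 73.81079864501953)
[[337.62668 175.26968]
 [380.22934 162.90115]
 [393.67752 209.22266]
 [351.07486 221.59119]] [[ 0.58583893  0.13809982  0.085     ]
 [ 0.61740122  0.02956356  0.085     ]
 [ 0.49888291 -0.00201676  0.085     ]
 [ 0.46815059  0.10515485  0.085     ]] [0.54256841 0.06770037 0.085     ]
[np.float64(0.12221259259433716), np.float64(0.1130322875034585), np.float64(0.12265359503918227), np.float64(0.11149093992327183)]
```

View pics/crop1.png

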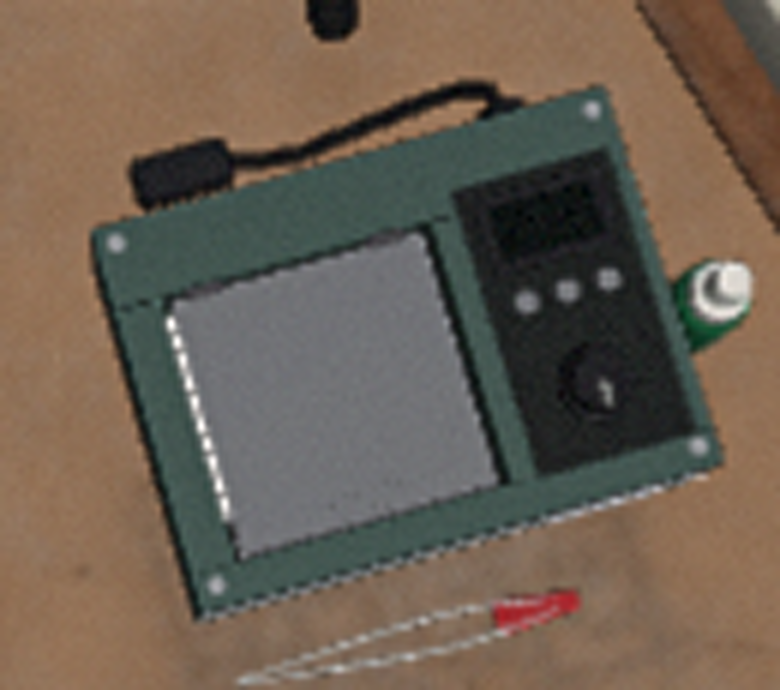

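The crop shows the hatch corners at about (168,298), (425,228), (502,482) and (238,557). The case's top corners are at (95,235), (605,90), (720,462) and (198,618). I'll fit the controller pose to these.

```bash
cat >> h.py <<'E'
from scipy.spatial.transform import Rotation as Ro
def fit(A,B):
    ca,cb=A.mean(0),B.mean(0);H=(A-ca).T@(B-cb);th=np.arctan2(H[0,1]-H[1,0],H[0,0]+H[1,1])
    R=np.array([[np.cos(th),-np.sin(th)],[np.sin(th),np.cos(th)]]);t=cb-R@ca
    return th,t,np.linalg.norm(A@R.T+t-B,axis=1)
def delta(target,th,obs=None):
    """shift (tool axes, cm) and rotvec from now to tool-down at target, yaw pi+th"""
    o=sensors.get_obs();R=Ro.from_euler("xyz",o["ee_rot"]);G=Ro.from_euler("xyz",[np.pi,0,np.pi+th])
    return R.inv().apply(np.array(target)-o["tool_pos"])*100,(R.inv()*G).as_rotvec()
E
python3 - <<'E'
from h import *
Q=np.array([[168,298],[425,228],[502,482],[238,557],[95,235],[605,90],[720,462],[198,618]])/6.+[310-.4,125-.4]
W=np.array([onz("top",u,v,.085)[:2] for u,v in Q])
A=np.array([[.046,.0905],[.046,-.0205],[-.065,-.0205],[-.065,.0905],[.085,.115],[.085,-.115],[-.085,-.115],[-.085,.115]])
for s in(slice(0,4),slice(4,8),slice(0,8)): print(fit(A[s],W[s]))
th,t,_=fit(A,W); np.save("pose.npy",[th,*t])
R=np.array([[np.cos(th),-np.sin(th)],[np.sin(th),np.cos(th)]])
p=R@[-.055,.035]+t; print("press",p,"delta to +60mm",delta([*p,.145],th))
# cross-check in the scene view
X=[[*(R@a+t),.085] for a in A]; im=cv2.imread("pics/scene0.png")
for u,v in proj("scene",X): cv2.circle(im,(round(u*8),round(v*8)),8,(0,0,255),-1,shift=3)
cv2.imwrite("pics/chk.png",cv2.resize(im[160:280,290:440],None,fx=5,fy=5))
E
```

```text
(np.float64(0.26666155898401456), array([0.5671137 , 0.03762607]), array([0.00135188, 0.00159746, 0.00194594, 0.002659  ]))
(np.float64(0.2752419195796654), array([0.56617007, 0.03840532]), array([0.00340485, 0.00125795, 0.00338428, 0.00047938]))
(np.float64(0.27276689752702477), array([0.56673714, 0.03807211]), array([0.00184396, 0.00234318, 0.00204106, 0.00220227, 0.00339661,
       0.00179006, 0.00340085, 0.00088119]))
press [0.50434164 0.0569613 ] delta to +60mm (array([-47.09634431, -36.00487089,   6.00582001]), array([-0.00191265, -0.00072266, -0.54258954]))
```

View pics/chk.png

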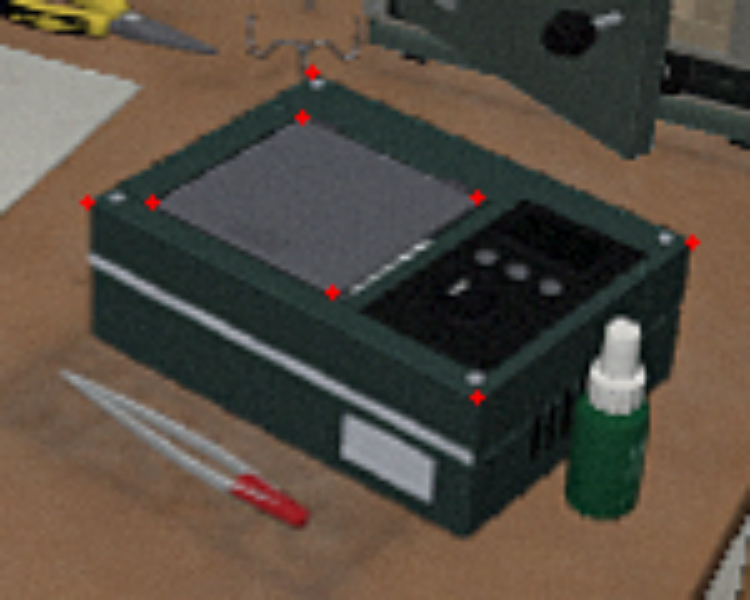

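The reprojected corners match the scene view to within about 2 mm; for example, the hatch front-right corner is at (332,292) in the crop. I'll move above the press point with the fingers shut.

Request:
{"fn": "arm_command", "kwargs": {
  "series": [
    [0, -3.36, -2.57, -0.3, 0, 0, 0],
    [0, -3.36, -2.57, -0.3, 0, 0, 0],
    [0, -3.36, -2.57, -0.3, 0, 0, 0],
    [0, -3.36, -2.57, 0, 0, 0, 0],
    [0, -3.36, -2.57, 0, 0, 0, 0],
    [0, -3.36, -2.57, 0, 0, 0, 0],
    [0, -3.36, -2.57, 0, 0, 0, 0],
    [0, -3.36, -2.57, 0, 0, 0, 0],
    [0, -3.36, -2.57, 0, 0, 0, 0],
    [0, -3.36, -2.57, 0, 0, 0, 0],
    [0, -3.36, -2.57, 0, 0, 0, 0],
    [0, -3.36, -2.57, 0, 0, 0, 0],
    [0, -3.36, -2.57, 0, 0, 0, 0],
    [0, -3.36, -2.57, 0, 0, 0, 0],
    [0, 0, 0, 0, 0, 0, -0.136],
    [0, 0, 0, 0, 0, 0, -0.136],
    [0, 0, 0, 0, 0, 0, -0.136],
    [0, 0, 0, 0, 0, 0, -0.136],
    [0, 0, 0, 0, 0, 0, 0],
    [0, 0, 0, 0, 0, 0, 0]
  ]
}}

```text
time: 2.1
tool_pos: [0.5039, 0.058, 0.2141]
ee_rot: [3.141, -0.001, -2.87]
wrist_force: [0.6, -0.1, 0.1]
width: 0.0001
```

Run:
```python
from h import *
o=sensors.get_obs();print(o["time"],o["tool_pos"],o["ee_rot"],o["wrist_force"],o["width"],o["joint_positions"].round(2))
print(delta([.5043,.0570,.110],.2728))
```

```text
2.1 [0.50389118 0.05796336 0.2140838 ] [ 3.14130712e+00 -6.72702566e-04 -2.87020155e+00] [ 0.62608306 -0.08012944  0.13437161] 0.00012599594735215658 [ 0.   -0.01  1.45  0.    1.7  -1.84]
(array([-0.02056212, -0.10674138, 10.40833892]), array([ 0.00028601, -0.0006725 , -0.00140899]))
```

Request:
{"fn": "arm_command", "kwargs": {
  "series": [
    [0, 0, -0.1, 3, 0, 0, 0],
    [0, 0, 0, 3, 0, 0, 0],
    [0, 0, 0, 3, 0, 0, 0],
    [0, 0, 0, 2, 0, 0, 0],
    [0, 0, 0, 1, 0, 0, 0],
    [0, 0, 0, 0, 0, 0, 0],
    [0, 0, 0, 0, 0, 0, 0]
  ]
}}

```text
time: 2.8
tool_pos: [0.505, 0.0571, 0.0955]
ee_rot: [-3.141, 0.002, -2.868]
wrist_force: [0.6, -0.1, 0.1]
width: 0.0002
```

Run:
```python
from h import *
o=sensors.get_obs();print(o["tool_pos"],o["wrist_force"])
print([proj(n,o["tool_pos"]) for n in("scene","top")])
a=cv2.resize(eyes.snapshot("scene")[140:260,290:440],None,fx=3,fy=3);b=cv2.resize(eyes.snapshot("top")[120:240,300:440],None,fx=3,fy=3)
cv2.imwrite("pics/near.png",cv2.resize(np.hstack([a,b]),(800,331)))
```

```text
[0.5050209  0.05705645 0.09549797] [ 0.63686342 -0.10198331  0.1111505 ]
[array([[340.70245883, 203.24202638]]), array([[370.47548401, 206.40704031]])]
```

View pics/near.png

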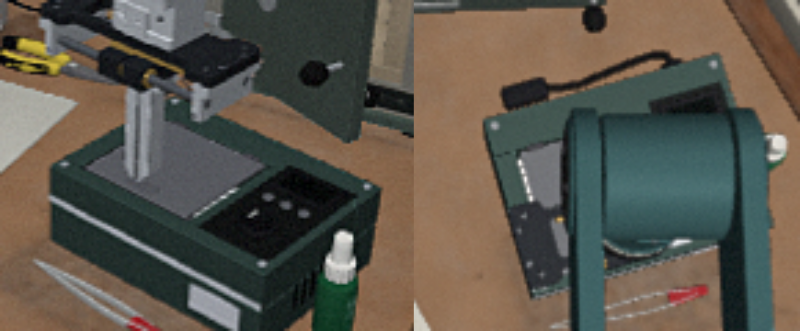

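The left half of the picture shows the shut fingertips at (137,180), over the middle of the hatch's front edge and just above it. I'll press now.

Request:
{"fn": "arm_command", "kwargs": {
  "series": [
    [0, 0, 0, 0.6, 0, 0, 0],
    [0, 0, 0, 0.3, 0, 0, 0],
    [0, 0, 0, 0.2, 0, 0, 0],
    [0, 0, 0, 0.2, 0, 0, 0],
    [0, 0, 0, 0, 0, 0, 0]
  ]
}}

```text
time: 3.4
tool_pos: [0.5046, 0.057, 0.0816]
ee_rot: [-3.141, 0.001, -2.867]
wrist_force: [-0.2, 0.1, 2.7]
width: 0.0007
```

Request:
{"fn": "arm_command", "kwargs": {
  "series": [
    [0, 0, 0, 0.1, 0, 0, 0],
    [0, 0, 0, 0.05, 0, 0, 0],
    [0, 0, 0, 0, 0, 0, 0]
  ]
}}

```text
time: 3.7
tool_pos: [0.5047, 0.057, 0.0806]
ee_rot: [-3.141, 0.001, -2.867]
wrist_force: [-0.8, -0.4, 5.7]
width: 0.0004
```

Request:
{"fn": "arm_command", "kwargs": {
  "series": [
    [0, 0.8, 0, -2.5, 0, 0, 0],
    [0, 3, 0, -3.5, 0, 0, 0],
    [0, 3, 0, -3.5, 0, 0, 0],
    [0, 3, 0, -3, 0, 0, 0],
    [0, 3, 0, -2, 0, 0, 0],
    [0, 3, 0, 0, 0, 0, 0],
    [0, 0, 0, 0, 0, 0, 0],
    [0, 0, 0, 0, 0, 0, 0],
    [0, 0, 0, 0, 0, 0, 0],
    [0, 0, 0, 0, 0, 0, 0],
    [0, 0, 0, 0, 0, 0, 0],
    [0, 0, 0, 0, 0, 0, 0],
    [0, 0, 0, 0, 0, 0, 0],
    [0, 0, 0, 0, 0, 0, 0],
    [0, 0, 0, 0, 0, 0, 0],
    [0, 0, 0, 0, 0, 0, 0],
    [0, 0, 0, 0, 0, 0, 0],
    [0, 0, 0, 0, 0, 0, 0],
    [0, 0, 0, 0, 0, 0, 0],
    [0, 0, 0, 0, 0, 0, 0]
  ]
}}

```text
time: 5.7
tool_pos: [0.3523, 0.0142, 0.225]
ee_rot: [3.142, 0.0, -2.867]
wrist_force: [0.4, 0.4, 0.1]
width: 0.0005
```

Run:
```python
from h import *
a=eyes.snapshot("scene");b=eyes.snapshot("top")
cv2.imwrite("pics/s2.png",a);cv2.imwrite("pics/t2.png",b)
a=cv2.resize(a[120:260,300:440],(400,400));b=cv2.resize(b[120:240,310:430],(400,400))
cv2.imwrite("pics/open.png",np.hstack([a,b]))
```

```text
(no output)
```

View pics/open.png

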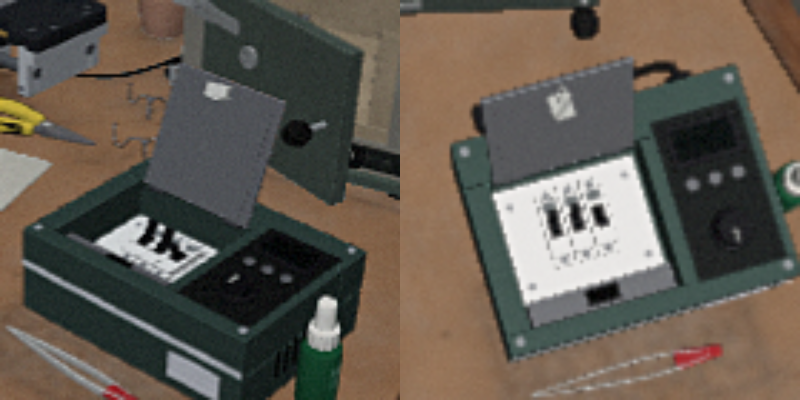

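The hatch stands fully open. In the right half of the picture the three toggles are at about (555,220), (577,215) and (600,213). I'll zoom in to find which one leans forward.

Run:
```python
from h import *
th,tx,ty=np.load("pose.npy");R=np.array([[np.cos(th),-np.sin(th)],[np.sin(th),np.cos(th)]])
out=[]
for n,f in(("scene","s2"),("top","t2")):
    im=cv2.imread(f"pics/{f}.png"); X=[];L=[]
    for i in(-1,0,1):
        for sg in(-1,1): X.append([*(R@[sg*.0098,.035+i*.0178]+[tx,ty]),.074])
    p=proj(n,X); c=p.mean(0).astype(int); s=12
    x0,y0=c-[16,16]
    cr=cv2.resize(im[y0:y0+33,x0:x0+33],None,fx=s,fy=s,interpolation=cv2.INTER_CUBIC)
    for k,(u,v) in enumerate(p): cv2.circle(cr,(int((u-x0+.5)*s),int((v-y0+.5)*s)),3,(0,0,255) if k%2==0 else (255,0,0),-1)
    out.append(cr); print(n,x0,y0)
cv2.imwrite("pics/zoom.png",np.hstack(out))
im=cv2.imread("pics/t2.png"); g=cv2.cvtColor(im,cv2.COLOR_BGR2GRAY); k=g[176:196,350:378]
n,l,st,ce=cv2.connectedComponentsWithStats((k<70).astype(np.uint8))
for i in range(1,n):
    if st[i,4]>4: print(st[i],ce[i]+[350,176], (R.T@(onz("top",*(ce[i]+[350,176]),.070)[:2]-[tx,ty])).round(4))
```

```text
scene 339 185
top 347 170
[11  5  4  8 22] [362.40909091 184.63636364] [0.0072 0.0358]
[ 5  7  3  8 18] [355.88888889 186.61111111] [0.0068 0.0533]
[18  6  4  6 16] [369.4375 184.1875] [0.0034 0.0182]
```

View pics/zoom.png

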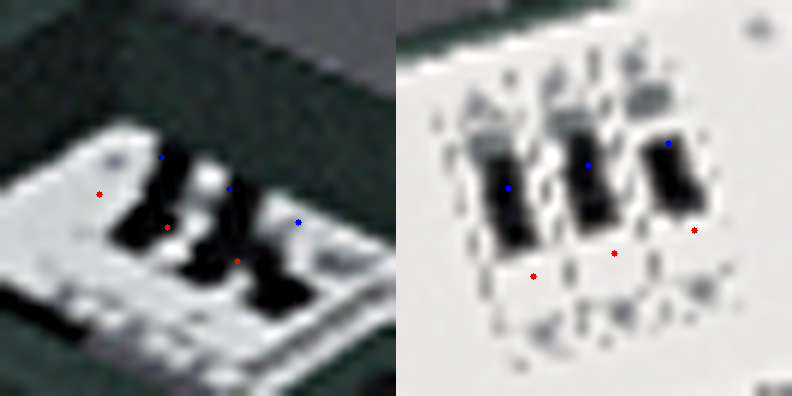

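The third toggle, at y ≈ 17 mm on the right, leans forward: it looks shorter in the top view, and in the scene view its tip at (255,262) is up and left of its base at (283,300). The other two lean back. The breakers sit about 4–5 mm behind x = 0. I'll keep clear for another second and then check again that the hatch is still open.

Request:
{"fn": "arm_command", "kwargs": {
  "series": [
    [0, 0, 0, 0, 0, 0, 0],
    [0, 0, 0, 0, 0, 0, 0],
    [0, 0, 0, 0, 0, 0, 0],
    [0, 0, 0, 0, 0, 0, 0],
    [0, 0, 0, 0, 0, 0, 0],
    [0, 0, 0, 0, 0, 0, 0],
    [0, 0, 0, 0, 0, 0, 0],
    [0, 0, 0, 0, 0, 0, 0],
    [0, 0, 0, 0, 0, 0, 0],
    [0, 0, 0, 0, 0, 0, 0],
    [0, 0, 0, 0, 0, 0, 0],
    [0, 0, 0, 0, 0, 0, 0]
  ]
}}

```text
time: 7.0
tool_pos: [0.3523, 0.0142, 0.225]
ee_rot: [3.142, 0.0, -2.867]
wrist_force: [-0.4, -0.0, 0.0]
width: 0.001
```

Run:
```python
from h import *
b=eyes.snapshot("top"); a=cv2.imread("pics/t2.png"); print("changed px near hatch", (cv2.absdiff(a,b).max(2)[120:230,320:430]>40).sum(), sensors.get_obs()["time"])
th,tx,ty=np.load("pose.npy");R=np.array([[np.cos(th),-np.sin(th)],[np.sin(th),np.cos(th)]])
for x in(-.028,-.003):
    p=R@[x,.0142]+[tx,ty]; print(p,delta([*p,.067],th))
```

```text
changed px near hatch 0 7.05
[0.53594688 0.04420401] (array([-18.49255402,  -2.086267  ,  15.79737506]), array([7.58620329e-05, 6.98849005e-05, 1.41041470e-03]))
[0.56002261 0.05093894] (array([-20.99255153,  -2.08979304,  15.79754964]), array([7.58620329e-05, 6.98849005e-05, 1.41041470e-03]))
```

Request:
{"fn": "arm_command", "kwargs": {
  "series": [
    [0, -3.1, -0.35, 1, 0, 0, 0],
    [0, -3.1, -0.35, 1, 0, 0, 0],
    [0, -3.1, -0.35, 1, 0, 0, 0],
    [0, -3.1, -0.35, 1, 0, 0, 0],
    [0, -3.1, -0.35, 1, 0, 0, 0],
    [0, -3.0, -0.35, 1, 0, 0, 0],
    [0, 0, 0, 2, 0, 0, 0],
    [0, 0, 0, 2, 0, 0, 0],
    [0, 0, 0, 2, 0, 0, 0],
    [0, 0, 0, 0, 0, 0, 0],
    [0, 0, 0, 0, 0, 0, 0]
  ]
}}

```text
time: 8.15
tool_pos: [0.536, 0.0441, 0.1049]
ee_rot: [3.141, -0.001, -2.867]
wrist_force: [0.4, 0.5, 0.4]
width: 0.0004
```

Run:
```python
from h import *
th,tx,ty=np.load("pose.npy");R=np.array([[np.cos(th),-np.sin(th)],[np.sin(th),np.cos(th)]])
p=R@[-.028,.0142]+[tx,ty]; print(delta([*p,.067],th))
a=eyes.snapshot("scene"); cv2.imwrite("pics/v3.png",cv2.resize(a[140:240,320:420],(600,600),interpolation=cv2.INTER_CUBIC)); print(proj("scene",sensors.get_obs()["tool_pos"]))
```

```text
(array([-0.00525397,  0.01235541,  3.79437381]), array([ 0.0002591 , -0.00068597,  0.0014112 ]))
[[355.30744806 198.26897967]]
```

View pics/v3.png

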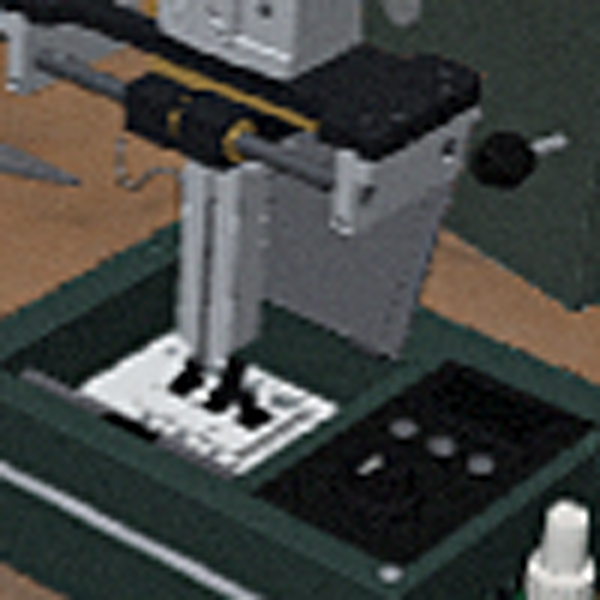

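The fingertip at (212,350) is where the calibration predicts. The hatch stands clear behind it. I'll lower in front of the toggle and check the force before pushing.

Request:
{"fn": "arm_command", "kwargs": {
  "series": [
    [0, 0, 0, 1, 0, 0, 0],
    [0, 0, 0, 1, 0, 0, 0],
    [0, 0, 0, 1, 0, 0, 0],
    [0, 0, 0, 0.7, 0, 0, 0],
    [0, 0, 0, 0, 0, 0, 0]
  ]
}}

```text
time: 8.7
tool_pos: [0.5348, 0.0441, 0.0661]
ee_rot: [3.14, -0.003, -2.867]
wrist_force: [-0.5, -0.1, -0.9]
width: 0.0005
```

Request:
{"fn": "arm_command", "kwargs": {
  "series": [
    [0, -0.5, 0, 0, 0, 0, 0],
    [0, -0.5, 0, 0, 0, 0, 0],
    [0, -0.4, 0, 0, 0, 0, 0],
    [0, -0.4, 0, 0, 0, 0, 0],
    [0, -0.3, 0, 0, 0, 0, 0],
    [0, -0.3, 0, 0, 0, 0, 0],
    [0, 0, 0, 0, 0, 0, 0]
  ]
}}

```text
time: 9.4
tool_pos: [0.5595, 0.0507, 0.0679]
ee_rot: [3.141, 0.0, -2.867]
wrist_force: [-0.4, 0.8, -0.1]
width: 0.0006
```

Request:
{"fn": "arm_command", "kwargs": {
  "series": [
    [0, 0.8, 0, 0, 0, 0, 0],
    [0, 1.0, 0, 0, 0, 0, 0],
    [0, 0, 0, -3, 0, 0, 0],
    [0, 0, 0, -4, 0, 0, 0],
    [0, 1, 0, -4, 0, 0, 0],
    [0, 4, 0, -3, 0, 0, 0],
    [0, 4, 0, -1, 0, 0, 0],
    [0, 4, 0, 0, 0, 0, 0],
    [0, 4, 0, 0, 0, 0, 0],
    [0, 2, 0, 0, 0, 0, 0],
    [0, 0, 0, 0, 0, 0, 0],
    [0, 0, 0, 0, 0, 0, 0]
  ]
}}

```text
time: 10.6
tool_pos: [0.3588, -0.0058, 0.2181]
ee_rot: [-3.141, 0.002, -2.868]
wrist_force: [-0.5, 0.2, 0.2]
width: 0.0006
```

Run:
```python
from h import *
a=eyes.snapshot("scene");b=eyes.snapshot("top");cv2.imwrite("pics/s4.png",a);cv2.imwrite("pics/t4.png",b)
f=lambda i,x,y,w:cv2.resize(i[y:y+w,x:x+w],(400,400),interpolation=cv2.INTER_CUBIC)
cv2.imwrite("pics/done.png",np.vstack([np.hstack([f(a,339,185,33),f(b,347,170,33)]),cv2.resize(np.hstack([a[100:280,260:460],b[110:250,250:450].copy() if 0 else b[90:270,250:450]]),(800,360))])[:760])
d=cv2.imread("pics/done.png");cv2.imwrite("pics/done.png",cv2.resize(d,(632,600)))
print(sensors.get_obs()["time"])
```

```text
10.7
```

View pics/done.png

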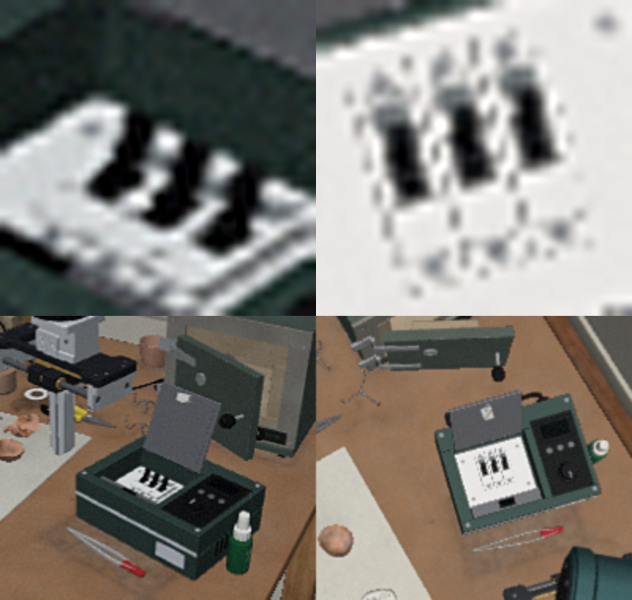

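All three toggles, at (125,150), (185,180) and (235,205) in the scene zoom, now lean back alike. The hatch still stands open, and the arm is clear of everything. I'll hand in the job.

```bash
python3 -c "
from bench import job; print(job.close_job())"
```

```text
the job is handed in; nothing more can be done
None
```

The job is done and handed in at about 10.7 s: the hatch stands open and the tripped breaker is back on.

- **Hatch:** I pressed the front edge with the shut fingertips until it met the stop at about 5.7 N, then pulled the hand away. The hatch opened fully. Two pictures taken about 1.2 s apart, with the hand clear, showed no change around it.
- **Breaker:** The tripped breaker was the right-hand one of the three. I pushed its toggle towards the back and felt hardly any force.
- **Last pictures:** All three toggles lean back (on), the hatch is still open and the robot is touching nothing. The tweezers and spray bottle look unmoved. I did not check the other loose things closely, but the arm only passed above or well clear of them.

No check failed. One measurement differed from my first assumption: the breakers sat about 4–5 mm further back than the middle of the recess, so I allowed for that in the push.

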